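# Lay a guest's coffee tray from the caddy

### The arm

A 6-joint arm with a two-finger parallel gripper is mounted at the origin on the work surface. World frame = base frame: x ahead of the robot, y to its left, z up, the work surface at z = 0. Lengths are in m, angles in degrees, forces in N, time in s.
With the tool pointing down it reaches from about 0.3 to 0.875 m from the base axis. Payload 6.4 kg.
Tool frame: the origin (TCP) lies between the finger pads; the fingertips stand 19 mm ahead of it and the grasp point (between the pads) is the TCP; z points along the fingers, y is the line along which they close (so a half turn about z gives the same grasp; the last joint's range is limited). The gripper opens to 85 mm and grips with 20 to 120 N. Pads are 22 mm wide; open, the fingers measure 114 mm over their backs; the gripper's body (76 mm by 85 mm) begins 54 mm behind the grasp point. The pads swing forward as they close: fully open they stand 13 mm farther back than shut.
Start: joints at [-84.242, 10.359, 92.074, -0, 77.567, -11.82], TCP at [0.174, -0.548, 0.25] pointing down, gripper open.
Joint ranges: [-171.53, 171.53], [-51.25, 118.39], [17.06, 147.69], [-65.23, 245.23], [0, 150.52], [-178.68, 178.68]. Speed limits (degrees/s): [147.25, 147.25, 172.46, 180, 180, 180].

### API

Orientations are given as a 3x3 rotation matrix whose columns are the frame's x, y, z axes.
In Python, from bench import r, claw, telemetry, optics gives the robot as it stands. The module is installed in compiled form; this text tells all that it offers. Calls block until the motion is done:
- r.goto(position, orientation): joint-space move of the TCP to a pose.
- r.movel(position, ori=None, feed=0.15, threshold=None): straight line of the TCP; ori=None keeps the orientation; feed is the mean speed in m/s. With threshold (N) it stops when the force on the tool has changed by that much, and returns True; else False.
- r.movej(angles): joint-space move.
- claw.gripper_to(opening, f_grip=None): finger opening in m; f_grip is the grip in N (None keeps the last); returns when the fingers have stopped.
- r.hold(seconds).
- r.solve_ik(position, orientation): joint angles nearest the present ones, or None.
- telemetry.read_state(): the state.
- optics.get_image(name): name is "scene" or "top" or "wrist"; returns a dict with "frame" (400x640x3 uint8, red, green, blue), "mtx" (3x3 intrinsics, pixels), "view" (4x4, takes a point from world to camera coordinates); the wrist camera has in their place "T_tool_cam" (4x4, takes a point from camera to tool coordinates, whose origin is the TCP and whose axes are the flange's). Camera axes: x right, y down, z forward; pixel columns grow to the right and rows downward; lengths in m; the calibration is good to about 2 mm. The wrist camera is an equidistant fisheye: a pixel r from the principal point sees the ray r / f radians off the axis. A picture is of the moment at which its call begins: read the wrist's pose just before it. There is no depth.
A pose or a line that the arm cannot do raises r.IKError and nothing moves.
- r.sign_off(): hands the job in; it is judged then, once.
The state is a dict: "time": time; "q": joint angles; "qvel": joint speeds; "effort": joint torques, N m; "eef_pos": TCP position; "tool_rot": TCP orientation; "ft_force": force on the tool from outside, world axes, zero at the start; "wrist_torque": the same for the moment, N m; "opening": finger opening in m; "grip_force": force on a finger pad.
Only numpy, scipy, OpenCV 4.12 (cv2) and the standard library are available. Lean on these libraries where they do the work, as an engineer would, in place of code of your own. Each camera call takes 0.05 s, during which the arm holds its last target. There are 200 camera calls.

### The job

Lay the guest's coffee tray: take the metal coffee pod and the small creamer tub out of the divided caddy and set both down upright, side by side, on the floor of the empty serving tray. Set them down rather than dropping them, in either order.

Things in the scene. Friction and masses are not known exactly. Their poses are not given: they have to be found in the camera images.
- pod: Coffee pod: a plain bare-aluminium cylinder standing upright, 42 mm in diameter and 42 mm tall (flat metal lid with a 45 mm wide edge, foot tapered to 36 mm over the lowest 7 mm), about 20 g. Origin at the centre of its underside, z up. It starts in one of the caddy's three compartments; which one changes.
- tub: Creamer tub: a low white plastic portion cup standing upright, 35 mm in diameter and 24 mm tall (thin lid edge 38 mm wide, small pull tab), about 20 g. Origin at the centre of its underside, z up. It starts in another compartment. The third compartment holds an amber honey jar with a brass cap, 42 mm in diameter, 58 mm tall, not wanted.
- caddy: Open box of light wood, fixed: 140 mm (x) by 320 (y) by 32 high, walls and floor 5 thick. Two dividers make three compartments in a row along y, each 130 (x) by 100 (y) inside, centred at y = -105, 0, 105. Things start within 6 mm (x) and 12 mm (y) of a compartment's centre: open fingers have most room along x. Origin: centre of its underside, on the counter; inner floor at z = 5.
- tray: Empty white plastic serving tray, fixed: 160 mm (x) by 210 (y), rim 16 high, walls and floor 5 thick. Origin: centre of its underside, on the counter; inner floor at z = 5. Tray and caddy lie on opposite sides of the robot's centre line; the sides may be swapped. The other white tray, with two glasses, farther from the robot, is not the one meant.
There are look-alikes about, which are no part of the job. Of the things shaped like the tub, the white one is meant.

How it is judged:
By the outcome, as a careful person would: the job done as asked, in the order asked, and still so for the second after the job is handed in, with the robot touching nothing.
It also fails if it takes over 54 s, if anything falls off the work surface, if the arm or the gripper's body presses on something with over 40 N, if the wrist force passes 120 N, or if a joint passes its speed limit or range.

## Working session

There is one attempt and no reset: what is moved stays moved. The work goes in short steps, each a Python script; the robot and the scene stay as the last script left them, time stands still between calls to the robot, and variables do not carry over. Pictures are saved under pics/ and viewed, at most 10 in all, crops included, and the job is handed in when it is done.

```bash
mkdir -p pics
python3 - <<'E'
from bench import r,claw,telemetry,optics
import cv2,numpy as np,pickle
D={}
for n in("scene","top"):
    d=optics.get_image(n);D[n]=d
    cv2.imwrite(f"pics/{n}0.png",d["frame"][...,::-1]);print(n,d["mtx"].round(1).tolist(),d["view"].round(3).tolist())
pickle.dump(D,open("d.pkl","wb"))
s=telemetry.read_state();print(s["time"],s["tool_rot"],s["opening"])
E
```

```text
scene [[432.3, 0.0, 325.4], [0.0, 432.3, 201.5], [0.0, 0.0, 1.0]] [[0.166, 0.986, -0.016, -0.066], [0.719, -0.132, -0.682, -0.362], [-0.675, 0.102, -0.731, 1.384], [0.0, 0.0, 0.0, 1.0]]
top [[389.8, 0.0, 320.6], [0.0, 389.8, 199.5], [0.0, 0.0, 1.0]] [[0.122, -0.992, 0.005, -0.081], [-0.968, -0.12, -0.222, 0.542], [0.221, 0.023, -0.975, 0.734], [0.0, 0.0, 0.0, 1.0]]
0.1 [[ 9.53289424e-01  3.02058342e-01 -1.76823063e-04]
 [ 3.02058243e-01 -9.53288197e-01  1.55927257e-03]
 [ 3.02427948e-04 -1.53984891e-03 -9.99998769e-01]] 0.08514591944801761
```

View pics/top0.png

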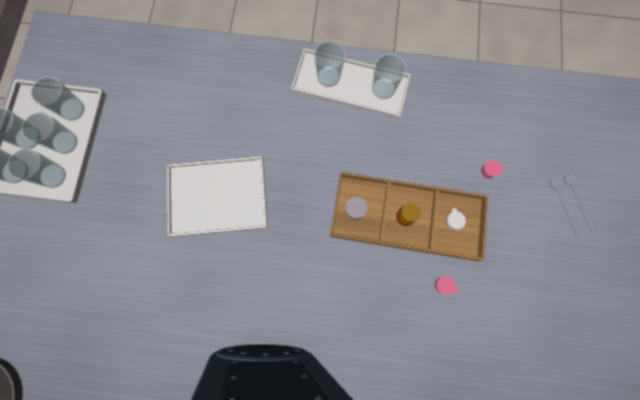

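View pics/scene0.png

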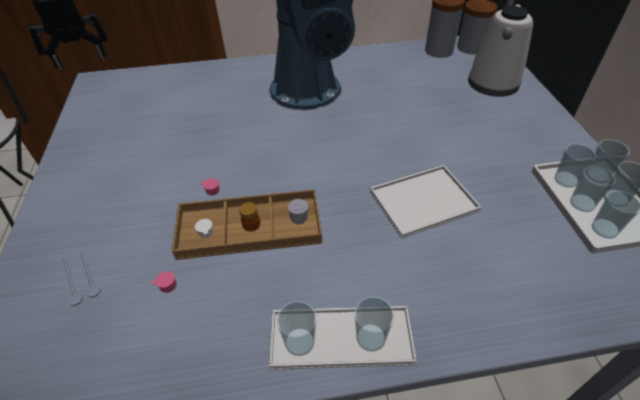

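The top view shows the pod at (357,208), the jar at (409,214) and the tub at (457,220, pull tab up at 455,210). The empty tray is centred near (217,196), with corners (167,165), (263,157), (267,228) and (168,236). Caddy corners are (342,174), (488,195), (484,259) and (332,237). The scene view agrees: pod (298,210), tub (204,228).

```bash
cat > h.py <<'E'
import numpy as np,cv2,pickle
def ray(d,uv,z):
    R=d["view"][:3,:3];t=d["view"][:3,3];c=-R.T@t
    v=R.T@np.linalg.solve(d["mtx"],[uv[0],uv[1],1.]);return (c+v*(z-c[2])/v[2])[:2]
E
python3 - <<'E'
from h import *
D=pickle.load(open("d.pkl","rb"));t,s=D["top"],D["scene"]
P=lambda n,d,L,z:print(n,z,[ray(d,p,z).round(4).tolist() for p in L])
ct=[(342,174),(488,195),(484,259),(332,237)]
P("caddy",t,ct,.032);q=np.array([ray(t,p,.032) for p in ct]);print(q.mean(0),np.linalg.norm(q-np.roll(q,1,0),axis=1))
tt=[(167,165),(263,157),(267,228),(168,236)]
q=np.array([ray(t,p,.016) for p in tt]);P("tray",t,tt,.016);print(q.mean(0),np.linalg.norm(q-np.roll(q,1,0),axis=1))
P("scaddy",s,[(178,204),(317,192),(321,239),(178,254)],.032)
P("stray",s,[(371,190),(446,168),(479,206),(404,233)],.016)
P("pod top",t,[(357,208)],.047);P("pod scene",s,[(298,206)],.047)
P("tub top",t,[(457,220)],.029);P("tub scene",s,[(204,226)],.029)
P("jar",t,[(411,212)],.063)
a=cv2.resize(t["frame"][165:270,325:495],None,fx=4.5,fy=4.5,interpolation=3)
b=cv2.resize(s["frame"][180:265,165:330],None,fx=4.5,fy=4.5,interpolation=3)[:,:765]
b=cv2.copyMakeBorder(b,0,0,0,a.shape[1]-b.shape[1],0) if a.shape[1]>b.shape[1] else b[:,:a.shape[1]]
cv2.imwrite("pics/a.png",cv2.resize(np.vstack([a,b]),None,fx=.69,fy=.69)[...,::-1])
cv2.imwrite("pics/crop.png",a[...,::-1])
E
```

```text
caddy 0.032 [[0.6161, -0.052], [0.6082, -0.3653], [0.4718, -0.3608], [0.4784, -0.0464]]
[ 0.54362946 -0.20612652] [0.13773346 0.31336384 0.1365337  0.31445826]
tray 0.016 [[0.5938, 0.3318], [0.6382, 0.1254], [0.4826, 0.0924], [0.4401, 0.297]]
[0.53869583 0.21164649] [0.15757783 0.21119243 0.15903312 0.20891878]
scaddy 0.032 [[0.4756, -0.3593], [0.4957, -0.0359], [0.6363, -0.049], [0.6221, -0.3501]]
stray 0.016 [[0.4973, 0.0957], [0.4556, 0.3007], [0.5936, 0.3298], [0.64, 0.1357]]
pod top 0.047 [[0.5426, -0.0905]]
pod scene 0.047 [[0.546, -0.0865]]
tub top 0.029 [[0.5468, -0.3032]]
tub scene 0.029 [[0.5515, -0.2987]]
jar 0.063 [[0.5444, -0.1986]]
```

View pics/crop.png

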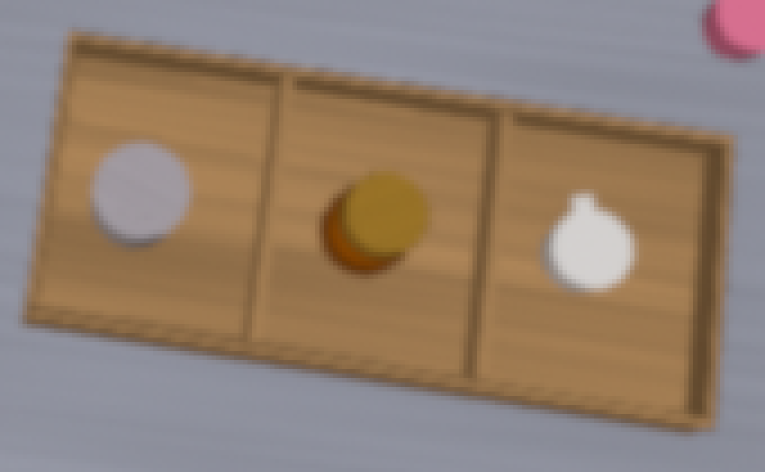

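```bash
cat >> h.py <<'E'
from bench import r,claw,telemetry,optics
def ori(deg):  # tool down, closing line at deg from world x; pick nearer half turn
    o=[]
    for k in(0,180):
        c,s=np.cos(np.radians(deg+k)),np.sin(np.radians(deg+k));o.append(np.array([[-s,c,0],[c,s,0],[0,0,-1.]]))
    q=telemetry.read_state()["q"]
    def cost(R):
        j=r.solve_ik([.54,0,.2],R);return 1e9 if j is None else abs(j[5])
    return min(o,key=cost)
def wray(d,st,uv,z):
    K=d["mtx"];x=(uv[0]-K[0,2])/K[0,0];y=(uv[1]-K[1,2])/K[1,1];th=np.hypot(x,y)
    v=np.array([x/th*np.sin(th),y/th*np.sin(th),np.cos(th)]) if th>1e-9 else np.array([0,0,1.])
    T=np.eye(4);T[:3,:3]=st["tool_rot"];T[:3,3]=st["eef_pos"];T=T@d["T_tool_cam"]
    c=T[:3,3];v=T[:3,:3]@v;return (c+v*(z-c[2])/v[2])[:2]
E
python3 - <<'E'
from h import *
W={}
for n,p,a in(("tub",(.549,-.301),88),("pod",(.544,-.0885),-2)):
    R=ori(a);r.goto([*p,.20],R);r.hold(.3)
    s=telemetry.read_state();d=optics.get_image("wrist");W[n]=(d,s)
    cv2.imwrite(f"pics/w{n}.png",d["frame"][...,::-1]);print(n,s["time"],s["eef_pos"],s["q"])
print(d["T_tool_cam"].round(3).tolist(),d["mtx"].tolist())
pickle.dump(W,open("w.pkl","wb"))
cv2.imwrite("pics/wboth.png",np.vstack([cv2.resize(W[n][0]["frame"],(480,300),interpolation=3) for n in W])[...,::-1])
E
```

```text
tub 2.0583 [ 0.54867678 -0.3016566   0.20012097] [-3.96456617e+01  1.93555477e+01  8.69866106e+01 -1.07572531e-04
  7.36456449e+01  5.24116947e+01]
pod 3.5583 [ 0.54400941 -0.08904869  0.19991083] [-2.16342338e+01  1.02554344e+01  9.83009699e+01 -2.09082892e-03
  7.14512546e+01 -1.95616050e+01]
[[-0.001, -0.953, -0.302, 0.078], [1.0, -0.002, 0.0, 0.0], [-0.001, -0.302, 0.953, -0.123], [0.0, 0.0, 0.0, 1.0]] [[309.70691628693146, 0.0, 318.5283077654989], [0.0, 309.70691628693146, 197.7804274913199], [0.0, 0.0, 1.0]]
```

View pics/wtub.png

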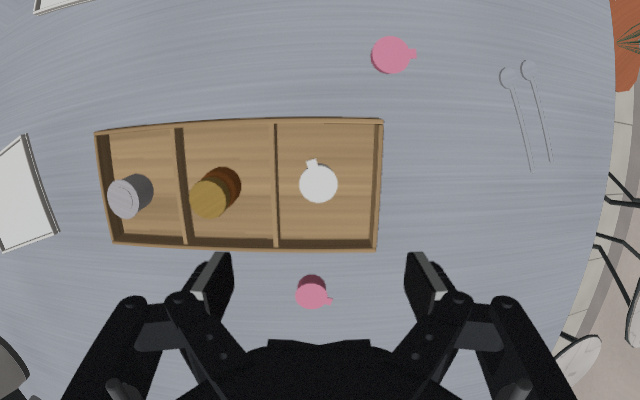

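View pics/wpod.png

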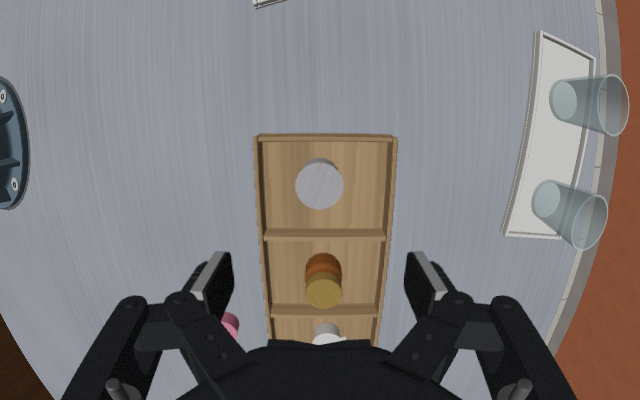

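The wrist views show the tub lid at (318.5,184) with its tab at (312,163), and the pod lid at (319.5,184). I'll get positions from these, along with the clearances to the walls.

Run:
```python
from h import *
W=pickle.load(open("w.pkl","rb"))
f=lambda n,uv,z:print(n,uv,z,wray(*W[n],uv,z).round(4))
f("tub",(318.5,184),.029);f("tub",(312,163),.029);f("tub",(335,203),.005)
f("tub",(278,185),.032);f("tub",(377,185),.032);f("tub",(320,122),.032);f("tub",(320,249),.032)
f("pod",(319.5,184),.047);f("pod",(262,184),.032);f("pod",(390,184),.032);f("pod",(320,138),.032);f("pod",(320,233),.032)
for n,z,test in(("tub",.029,lambda h,v:(v>170)&(h<60)),("pod",.047,lambda h,v:(h<60)&(v>120))):
    g=W[n][0]["frame"];hsv=cv2.cvtColor(g,cv2.COLOR_RGB2HSV)
    m=test(hsv[...,1].astype(int),hsv[...,2].astype(int)).astype(np.uint8)
    m[:150]=0;m[225:]=0;m[:,:285]=0;m[:,355:]=0
    m=cv2.morphologyEx(m,cv2.MORPH_OPEN,np.ones((13,13)))
    c=max(cv2.findContours(m,0,1)[0],key=cv2.contourArea);(u,v),R=cv2.minEnclosingCircle(c)
    p=wray(*W[n],(u,v),z);e=wray(*W[n],(u+R,v),z);print(n,u,v,R,p.round(4),"diam",2*np.linalg.norm(e-p))
```

```text
tub (318.5, 184) 0.029 [ 0.5475 -0.3004]
tub (312, 163) 0.029 [ 0.5688 -0.2949]
tub (335, 203) 0.005 [ 0.5192 -0.3172]
tub (278, 185) 0.032 [ 0.5489 -0.2607]
tub (377, 185) 0.032 [ 0.5453 -0.3579]
tub (320, 122) 0.032 [ 0.6083 -0.304 ]
tub (320, 249) 0.032 [ 0.4779 -0.2993]
pod (319.5, 184) 0.047 [ 0.5454 -0.0848]
pod (262, 184) 0.032 [ 0.4888 -0.0865]
pod (390, 184) 0.032 [ 0.615  -0.0912]
pod (320, 138) 0.032 [ 0.5474 -0.044 ]
pod (320, 233) 0.032 [ 0.5439 -0.1408]
tub 317.76470947265625 183.23529052734375 19.809309005737305 [ 0.5483 -0.2997] diam 0.03895546492282799
pod 318.8468322753906 184.27981567382812 24.956741333007812 [ 0.5448 -0.085 ] diam 0.046140951552252514
```

```bash
cat >> h.py <<'E'
C=np.array([.5387,.2117]);Y=np.radians(12.1);TY=np.array([-np.sin(Y),np.cos(Y)])
def pick(p,deg,op,z):
    R=ori(deg);claw.gripper_to(op,25);r.goto([*p,.12],R)
    print("contact",r.movel([*p,z],feed=.06,threshold=12))
    claw.gripper_to(0,25);s=telemetry.read_state();print("grip",s["opening"],s["grip_force"],s["eef_pos"],s["ft_force"])
    zg=s["eef_pos"][2];r.movel([*p,.15],feed=.15);r.hold(.2)
    s=telemetry.read_state();print("lifted",s["opening"],s["grip_force"],s["time"]);return zg
def place(off,zg,op):
    p=C+off*TY;R=ori(12.1);r.goto([*p,.15],R);r.movel([*p,zg+.012],feed=.12);r.hold(.2)
    print("touch",r.movel([*p,zg-.001],feed=.02,threshold=3));print(telemetry.read_state()["eef_pos"])
    claw.gripper_to(op);r.hold(.2);r.movel([*p,.15],feed=.1);print("t",telemetry.read_state()["time"])
E
python3 - <<'E'
from h import *
z=pick((.545,-.085),-2,.062,.028);open("z","w").write(str(z))
cv2.imwrite("pics/g.png",optics.get_image("wrist")["frame"][...,::-1])
E
```

```text
contact False
grip 0.041473067525551965 25.519349249079823 [ 0.5453696  -0.0851456   0.02847034] [-0.51574025  0.49523815  3.4193825 ]
lifted 0.04156870502678197 25.305675119161606 7.55
```

View pics/g.png

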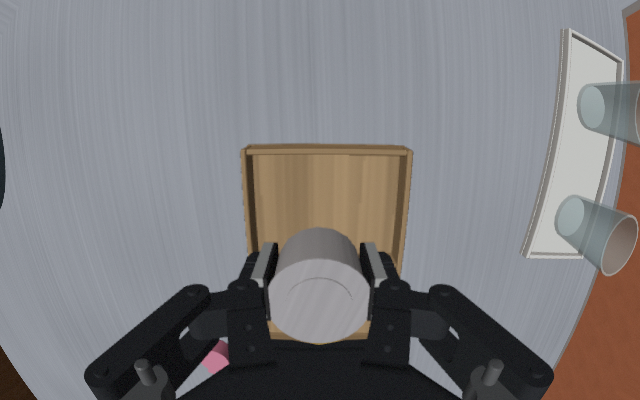

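The pod is held upright and centred between the pads, at about (320,290). I'll place it, then pick the tub.

Run:
```python
from h import *
place(-.036,float(open("z").read()),.062)
z=pick((.548,-.300),-40,.049,.026);open("z","w").write(str(z))
a=optics.get_image("wrist")["frame"];b=optics.get_image("top")["frame"]
cv2.imwrite("pics/g2.png",np.hstack([cv2.resize(a[120:400,120:520],(400,280)),cv2.resize(b[140:280,140:340],(400,280),interpolation=3)])[...,::-1])
```

```text
touch True
[0.54599148 0.17645256 0.02848006]
t 12.375
contact False
grip 0.033290015234200984 25.003098249435425 [ 0.54832028 -0.30025867  0.02651893] [-0.96546797 -0.17865863  2.76623845]
lifted 0.03358618082102729 24.883070290088654 17.5667
```

View pics/g2.png

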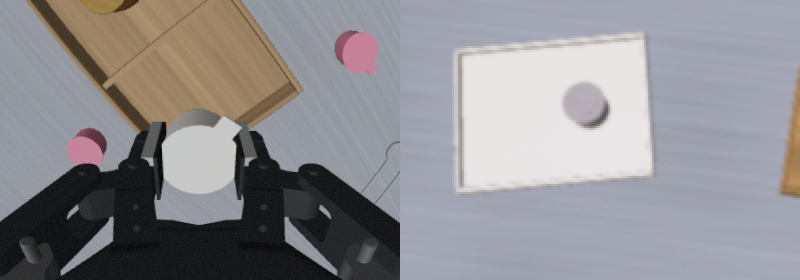

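The left half shows the tub held between the pads at about (200,155), with the tab clear. The right half shows the pod standing in the tray at about (586,105). Next I'll place the tub and move the arm away.

Run:
```python
from h import *
place(.036,float(open("z").read()),.056)
r.goto([.40,-.2,.25],ori(0));r.hold(.3)
a=optics.get_image("scene")["frame"];b=optics.get_image("top")["frame"]
cv2.imwrite("pics/f.png",np.hstack([cv2.resize(a[140:260,340:500],(400,300),interpolation=3),cv2.resize(b[140:260,140:300],(400,300),interpolation=3)])[...,::-1])
print(telemetry.read_state()["time"])
```

```text
touch True
[0.53088748 0.24684462 0.02651319]
t 23.4417
25.5833
```

View pics/f.png

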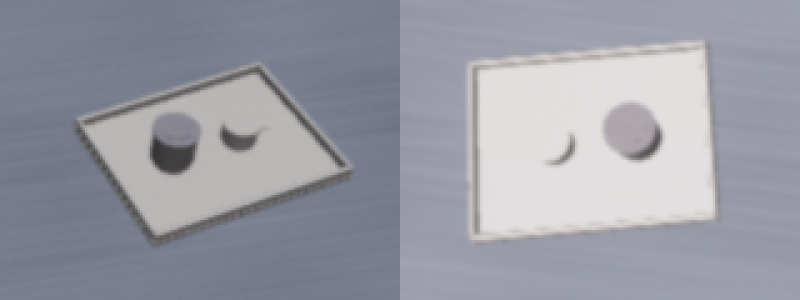

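Both stand upright side by side on the tray floor: in the scene view the pod is at (175,140) and the white tub at (240,130), seen by its shaded side. The arm is clear.

```bash
python3 -c "
from bench import r
print(r.sign_off())"
```

```text
the job is handed in; nothing more can be done
None
```

The coffee pod and the white creamer tub are standing upright, side by side, on the floor of the empty serving tray, and I handed the job in at about 26 s; no verdict came back.

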